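# Sort full from empty spare-rotor canisters by feel

## Robot

A 6-joint arm with a two-finger parallel gripper is mounted at the origin on a cart in front of the work surface, level with it; the furniture and walls round the work are solid. World frame = base frame: x ahead of the robot, y to its left, z up, the work surface at z = 0. Lengths are in m, angles in rad, forces in N, time in s.
With the tool pointing down it reaches from about 0.3 to 0.775 m from the base axis. Payload 14.6 kg.
Tool frame: the origin (TCP) lies between the finger pads; the fingertips stand ctrl.tip_extent ahead of it and the grasp point (between the pads) lies 3 mm ahead of it (ctrl.tip_extent is the distance from the TCP to the fingertips, in m); z points along the fingers, y is the line along which they close (so a half turn about z gives the same grasp; the last joint's range is limited). The gripper opens to 94 mm and grips with 3 to 60 N. Pads are 16 mm wide; open, the fingers measure 119 mm over their backs; the gripper's body (75 mm by 177 mm) begins 78 mm behind the grasp point.
Start: joints at [-1.307, 0.3, 1.521, -0, 1.321, -0.067], TCP at [0.179, -0.52, 0.227] pointing down, gripper open.
Joint ranges: [-3.03, 3.03], [-0.79, 2.21], [0.23, 2.52], [-1.04, 4.18], [0, 3.07], [-2.55, 2.55]. Speed limits (rad/s): [2.22, 2.22, 2.57, 3.14, 3.14, 3.14].

## Interface

Orientations are given as [roll, pitch, yaw] about the fixed x, y, z axes, in that order (R = Rz(yaw) Ry(pitch) Rx(roll)).
In Python, from station import ctrl, eyes, readout gives the robot as it stands (ctrl), with the cameras (eyes) and the readings (readout).
- The arm moves only by the shell command python3 shift.py 'ROWS' [OPENING] [FORCE]. ROWS is 1 to 10 rows, parted by semicolons, with the numbers parted by spaces; each row has 6 numbers: dx, dy, dz in m, then a rotation vector rx, ry, rz in rad; each row shifts and turns the commanded pose from where the row before left it, along the tool's axes as they then stand; what a row does not reach is not made up. A row lasts 1/10 s, in which the tool goes at most 0.05 m and 0.15 rad, less where a joint would pass 70% of its speed; a pose out of reach is approached as far as the arm can. OPENING is the finger opening in m, set as the command begins (- or left out keeps the last). The fingers move at their own pace and stop on an object; FORCE is the grip in N (left out, the last holds). Time passes only in rows, so rows that do not move let the fingers close. It prints the time, the measured TCP pose, the force, the opening and the grip force at its end. Input that does not fit is refused with a message, and nothing moves.
- readout.get_obs(): the state, without advancing time (a new reading comes with each control period).
- eyes.camera(name): name is "scene" or "top"; returns a dict with "pixels" (400x640x3 uint8, blue, green, red), "fx", "fy", "cx", "cy" (pixels), "k1" (the pictures are not rectified: a ray, as slopes to the right and down, at radius r is drawn at 1 + k1 r^2 times it, then the intrinsics apply), "extrinsics" (4x4, takes a point from camera to world coordinates). Camera axes: x right, y up, looking along -z (the intrinsics and any distortion apply to the point x, -y, -z); pixel columns grow to the right and rows downward; lengths in m; the calibration is good to about 2 mm. A picture is of the moment at which its call begins. There is no depth.
- ctrl.hand_in(): hands the job in; it is judged then, once.
The state is a dict: "time_s": time; "qpos": joint angles; "joint_vel": joint speeds; "tau": joint torques, N m; "ee_pos": TCP position; "eef_rot": TCP orientation; "force": force on the tool from outside, world axes, zero at the start; "moment": the same for the moment, N m; "grip_width": finger opening in m; "grip_force": force on a finger pad.
Only numpy, scipy, OpenCV 4.12 (cv2) and the standard library are available. Lean on these libraries where they do the work, as an engineer would, in place of code of your own. Each camera call takes 0.05 s, during which the arm holds its last target. There are 200 camera calls.

## Task

Some of the four look-alike white canisters on the bench still hold their heavy pump rotor, the others hold only the light foam sleeve: nudge or rock each one to feel which it is. Slide every full canister into the long green stock tray and every empty one into the orange empties tray, wholly inside past the bevelled open edge and standing upright on the tray floor. Do not knock any canister over, and leave the tip box, the pipette and the beaker where they are.

Things in the scene. Friction and masses are not known exactly. Their poses are not given: they have to be found in the camera images.
- canister_a: one of four identical shut white canisters with ribbed blue lid: upright cylinder, 72 mm diameter, 112 mm high, too wide to grasp; origin at the centre of its underside, yaw without meaning. Its unseen insert is drawn anew each run, whatever the letter: steel pump rotor (0.74 to 0.95 kg in all) or foam sleeve (0.16 kg in all); both kinds occur.
- canister_b: one of four identical shut white canisters with ribbed blue lid: upright cylinder, 72 mm diameter, 112 mm high, too wide to grasp; origin at the centre of its underside, yaw without meaning. A slow level push 103 mm above the bench rocks it onto its far edge: 1.6 to 3.8 N if full (less the further it leans), under 0.7 N if empty. Back off and it settles. Wall and lid are slick (friction 0.15).
- canister_c: one of four identical shut white canisters with ribbed blue lid: upright cylinder, 72 mm diameter, 112 mm high, too wide to grasp; origin at the centre of its underside, yaw without meaning. Slid by a push lower than 40 mm above the bench it does not tip: 3.5 to 7 N if full, 0.7 to 1.2 N if empty (friction 0.48 to 0.72). Straight wall; lid 1 mm slimmer in radius.
- canister_d: one of four identical shut white canisters with ribbed blue lid: upright cylinder, 72 mm diameter, 112 mm high, too wide to grasp; origin at the centre of its underside, yaw without meaning. The four start in a row along y at x about 0.45, centres 110 mm or more apart. Two finger tips spread about 44 mm, pushed level against the wall, keep it centred between them.
- stock_tray: long low green metal tray, fixed, behind the row. Inner floor 88 mm (own x) by 500 mm (own y), 1.6 mm thick; origin under the middle of the inner floor; own +x points away from the robot. Walls 25 mm high at rear (+x) and both ends; the front (-x) is open, with a 16 mm wide bevel that rises from bench to floor so that things slide in.
- empties_tray: orange tray, fixed, left of the row. Inner floor 165 mm long (own x) by 105 mm wide, 1.6 mm thick, for two canisters in line; origin under the middle of the inner floor; yaw about pi/2: own +x points to the robot's left. Walls 25 mm high at the far end (+x) and both sides; the end nearest the row (-x) is open, with a 16 mm wide bevel from bench to floor.
- tip_box: bystander: blue pipette tip box with clear lid, 79 x 112 x 64 mm, right of the row; origin under its centre. Leave it alone.
- micropipette: bystander: white pipette lying along y in front of the beige pump, 25 x 232 x 33 mm; origin under its centre. Leave it alone.
- beaker: bystander: plastic beaker, 70 x 76 x 85 mm, behind the stock tray; origin under its centre. Leave it alone.

How it is judged:
By the outcome, as a careful person would: the job done as asked, in the order asked, and still so for the second after the job is handed in, with the robot touching nothing.
It also fails if it takes over 72 s, if anything falls off the work surface, if the arm or the gripper's body presses on something with over 40 N, if the wrist force passes 120 N, or if a joint passes its speed limit or range.

## Working session

There is one attempt and no reset: what is moved stays moved. The work goes in short steps, Python scripts to look and compute and a shell command to move; the robot and the scene stay as the last step left them, time stands still between calls to the robot, and variables do not carry over. Pictures are saved under pics/ and viewed, at most 10 in all, crops included, and the job is handed in when it is done.

```bash
ls; mkdir -p pics; python3 - <<'E'
from station import ctrl, eyes, readout
import cv2,numpy as np
print(readout.get_obs(), ctrl.tip_extent)
for n in("scene","top"):
    c=eyes.camera(n); cv2.imwrite(f"pics/{n}0.png",c["pixels"])
    np.savez(f"{n}.npz",**{k:c[k] for k in c})
    print(n,{k:c[k] for k in c if k!="pixels"})
E
```

```text
pics
shift.py
station.py
{'time_s': 0.0, 'qpos': array([-1.30660308e+00,  3.00462257e-01,  1.52160047e+00, -7.45782631e-06,
        1.32067467e+00, -6.65931994e-02]), 'joint_vel': array([-0.002526  ,  0.00082615,  0.00122922,  0.0002216 , -0.00175745,
        0.000498  ]), 'tau': array([-6.26231249e-04, -5.31806016e+01, -3.52738452e+01,  7.08359806e-02,
        2.43834121e-02, -9.51102015e-05]), 'ee_pos': array([ 0.17856924, -0.51995174,  0.22688296]), 'eef_rot': array([-3.14044996e+00, -6.89685860e-05,  3.30788258e-01]), 'force': array([ 0.65066032, -0.25724414, -0.21524601]), 'moment': array([ 0.00789588,  0.01010685, -0.01045975]), 'grip_force': 0.0, 'grip_width': 0.09408933461624493} 0.022
scene {'fx': 483.78199433847607, 'fy': 483.78199433847607, 'cx': 325.26088077650047, 'cy': 197.19167543030164, 'k1': -0.018069171702204775, 'extrinsics': array([[ 0.63479432,  0.57972459, -0.51083811, -0.26553509],
       [-0.7726532 ,  0.47063004, -0.42604506, -0.73798266],
       [-0.00657304,  0.66515168,  0.74667934,  1.27329725],
       [ 0.        ,  0.        ,  0.        ,  1.        ]])}
top {'fx': 419.5865828444741, 'fy': 419.5865828444741, 'cx': 322.10289081059165, 'cy': 204.43048409058522, 'k1': -0.050610076162199966, 'extrinsics': array([[-2.06409921e-02,  9.87097726e-01, -1.58782960e-01,
         3.42497072e-01],
       [-9.99777350e-01, -2.10748517e-02, -1.04886404e-03,
        -3.86099505e-02],
       [-4.38165864e-03,  1.58725958e-01,  9.87312955e-01,
         1.50272026e+00],
       [ 0.00000000e+00,  0.00000000e+00,  0.00000000e+00,
         1.00000000e+00]])}
```

View pics/top0.png

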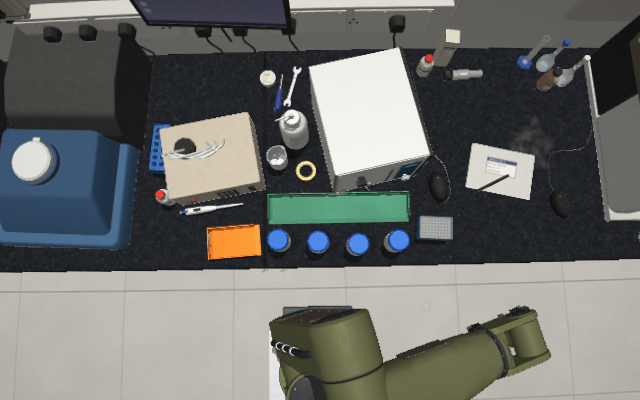

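View pics/scene0.png

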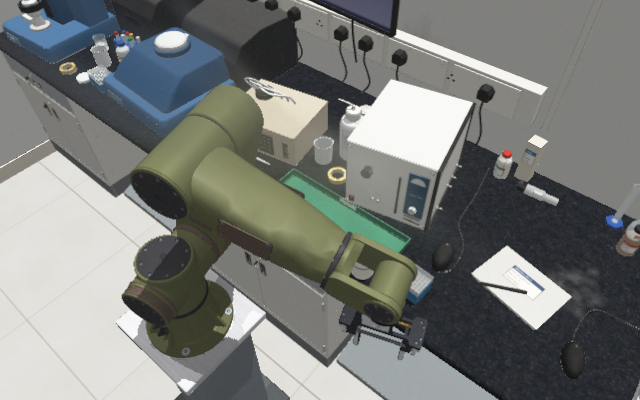

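Top view: blue lids at about (279,241), (318,242), (358,244) and (398,240). The green tray spans (268–410, 193–223), the orange tray (207–261, 226–259), and the tip box sits at (435,228). In the scene view the arm hides the canisters.

```bash
cat > h.py <<'E'
import numpy as np,cv2
def ray(c,uv,z):
    uv=np.atleast_2d(uv).astype(float); K=np.array([[c["fx"],0,c["cx"]],[0,c["fy"],c["cy"]],[0,0,1]],float)
    p=cv2.undistortPoints(uv[:,None],K,np.array([float(c["k1"]),0,0,0]))[:,0]
    E=c["extrinsics"]; d=np.c_[p[:,0],-p[:,1],-np.ones(len(p))]@E[:3,:3].T
    return E[:3,3]+d*((z-E[2,3])/d[:,2])[:,None]
def blobs(c,lo,hi,amin=60):
    m=cv2.inRange(cv2.cvtColor(c["pixels"],cv2.COLOR_BGR2HSV),lo,hi)
    n,l,s,ce=cv2.connectedComponentsWithStats(m)
    return [(s[i],ce[i],np.uint8(l==i)) for i in range(1,n) if s[i][4]>amin]
def cans(c):
    out=[]
    for s,ce,m in blobs(c,(100,140,90),(125,255,255)):
        if 150<s[4]<700 and 180<ce[1]<270 and 150<ce[0]<420:
            (x,y),r=cv2.minEnclosingCircle(cv2.findNonZero(m)); out.append((np.round(ray(c,ce,.112)[0][:2],4),np.round(ce,1),s[4],round(r,1)))
    return out
E
python3 - <<'E'
from h import *
c=dict(np.load("top.npz"))
for o in cans(c): print(o)
for n,lo,hi in(("green",(60,60,40),(95,255,255)),("orange",(5,150,100),(22,255,255))):
    for s,ce,m in blobs(c,lo,hi,500):
        q=cv2.boxPoints(cv2.minAreaRect(cv2.findNonZero(m)))
        h=cv2.approxPolyDP(cv2.convexHull(cv2.findNonZero(m)),3,True)[:,0]
        print(n,s,"\n",np.c_[h,ray(c,h,.0)[:,:2].round(3),ray(c,h,.025)[:,:2].round(3)])
p=c["pixels"][180:270,195:460]
cv2.imwrite("pics/crop.png",cv2.resize(p,None,fx=3,fy=3,interpolation=cv2.INTER_CUBIC))
E
```

```text
(array([0.4527, 0.1145]), array([277.1, 239.1]), np.int32(363), 10.8)
(array([ 0.4423, -0.2879]), array([398.5, 239.7]), np.int32(370), 10.9)
(array([ 0.4446, -0.0196]), array([317.6, 240.8]), np.int32(365), 10.9)
(array([ 0.4337, -0.1546]), array([358.4, 243.2]), np.int32(364), 11.0)
green [ 267  190  144   35 4474] 
 [[ 4.10e+02  2.15e+02  5.39e-01 -3.54e-01  5.35e-01 -3.49e-01]
 [ 4.08e+02  2.21e+02  5.17e-01 -3.46e-01  5.14e-01 -3.41e-01]
 [ 2.69e+02  2.24e+02  5.17e-01  1.56e-01  5.14e-01  1.53e-01]
 [ 2.67e+02  1.94e+02  6.27e-01  1.63e-01  6.22e-01  1.60e-01]
 [ 4.07e+02  1.90e+02  6.31e-01 -3.48e-01  6.26e-01 -3.43e-01]]
orange [ 206  224   56   36 1693] 
 [[2.61e+02 2.54e+02 4.10e-01 1.85e-01 4.09e-01 1.81e-01]
 [2.08e+02 2.59e+02 3.95e-01 3.75e-01 3.95e-01 3.68e-01]
 [2.06e+02 2.29e+02 5.03e-01 3.84e-01 5.01e-01 3.77e-01]
 [2.58e+02 2.24e+02 5.18e-01 1.96e-01 5.15e-01 1.92e-01]]
```

View pics/crop.png

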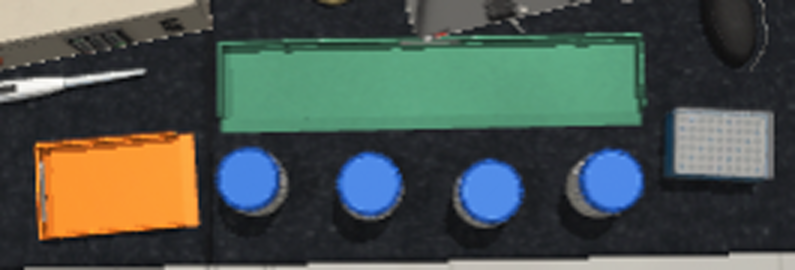

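The crop confirms this: the stock tray's open edge is at x≈0.517, with the floor from 0.533 to 0.621 and y from −0.345 to 0.155. The orange tray opens at about (0.464, 0.19), with its axis tilted about 0.08 rad. I'll start with the leftmost canister.

```bash
python3 shift.py '0 0 0 0 0 0.11;0 0 0 0 0 0.11;0 0 0 0 0 0.11;0.01 -0.047 0 0 0 0;0.01 -0.047 0 0 0 0;0.01 -0.047 0 0 0 0;0.015 -0.047 0 0 0 0;0.015 -0.047 0 0 0 0;0.015 -0.047 0 0 0 0;0.015 -0.047 0 0 0 0' 0.044 20; python3 shift.py '0.015 -0.047 0 0 0 0;0.015 -0.047 0 0 0 0;0.015 -0.047 0 0 0 0;0.015 -0.047 0 0 0 0;0.015 -0.047 0 0 0 0;0.015 -0.047 0 0 0 0;0 0 0 0 0.15 0;0 0 0 0 0 0'
```

```text
time_s: 1.1
ee_pos: [0.2682, -0.1892, 0.2273]
eef_rot: [3.142, -0.0, 0.0]
force: [1.1, -0.4, 0.1]
grip_width: 0.0439
grip_force: 0.0
time_s: 1.9
ee_pos: [0.3568, 0.0914, 0.2263]
eef_rot: [3.141, -0.151, 0.004]
force: [-0.4, 0.0, -0.6]
grip_width: 0.0441
grip_force: 0.0
```

```bash
python3 shift.py '0 -0.0045 0.0365 0 0 0;0 -0.0045 0.0365 0 0 0;0 -0.0045 0.0365 0 0 0;0 -0.0045 0.0365 0 0 0;0 -0.0045 0.0365 0 0 0;0 0 0 0 0 0;0 0 0 0 0 0'; python3 shift.py '0.01 0 0.0015 0 0 0;0.01 0 0.0015 0 0 0;0.006 0 0.001 0 0 0;0.005 0 0.0007 0 0 0;0.005 0 0.0007 0 0 0;0.005 0 0.0007 0 0 0';for i in 1 2 3; do python3 shift.py '0.003 0 0.0005 0 0 0;0.003 0 0.0005 0 0 0'; done
```

```text
time_s: 2.6
ee_pos: [0.3853, 0.1123, 0.0478]
eef_rot: [3.141, -0.148, -0.0]
force: [0.7, 0.7, 0.0]
grip_width: 0.044
grip_force: 0.0
time_s: 3.2
ee_pos: [0.4269, 0.1129, 0.0471]
eef_rot: [3.142, -0.15, 0.001]
force: [-2.0, -0.6, 1.6]
grip_width: 0.044
grip_force: 1.1
time_s: 3.4
ee_pos: [0.4329, 0.1129, 0.0469]
eef_rot: [3.142, -0.15, 0.001]
force: [-1.6, 0.6, 0.6]
grip_width: 0.0442
grip_force: 1.1
time_s: 3.6
ee_pos: [0.439, 0.1129, 0.0469]
eef_rot: [3.142, -0.15, 0.001]
force: [-1.6, 0.3, 0.7]
grip_width: 0.0439
grip_force: 1.0
time_s: 3.8
ee_pos: [0.4452, 0.1129, 0.0468]
eef_rot: [3.142, -0.15, 0.001]
force: [-1.4, 1.1, 0.5]
grip_width: 0.0441
grip_force: 1.2
```

Force is about 1.5 N, so the leftmost canister is empty. I'll go round to its right side and push it left into the orange tray.

```bash
python3 shift.py '-0.03 0 -0.0045 0 0 0;0.0052 0 -0.0346 0 0 0;0.0052 0 -0.0346 0 0 0;0.0052 0 -0.0346 0 0 0;0.0052 0 -0.0346 0 0 0;0 0 0 0.0224 0 -0.1483;0 0 0 0.0224 0 -0.1483;0 0 0 0.0224 0 -0.1483;0 0 0 0.0224 0 -0.1483;0 0 0 0.0224 0 -0.1483'; python3 shift.py '0 0 0 0.0224 0 -0.1483;0 0 0 0.0224 0 -0.1483;0 0 0 0.0224 0 -0.1483;0 0 0 0.0224 0 -0.1483;0 0 0 0.0224 0 -0.1483;0 0 0 0.0224 0 -0.1483;0 0 0 0 0 0;0 0 0 0 0 0'
python3 - <<'E'
from station import ctrl, eyes, readout
from h import *
c=eyes.camera("top")
for o in cans(c): print(o)
cv2.imwrite("pics/t1.png",c["pixels"])
E
```

```text
time_s: 4.8
ee_pos: [0.4147, 0.1129, 0.1869]
eef_rot: [3.141, -0.151, 0.757]
force: [-0.0, -0.6, 0.2]
grip_width: 0.0439
grip_force: 0.0
time_s: 5.6
ee_pos: [0.4147, 0.1129, 0.1867]
eef_rot: [3.142, -0.15, 1.646]
force: [0.0, -0.1, 0.5]
grip_width: 0.044
grip_force: 0.0
(array([ 0.4423, -0.2879]), array([398.5, 239.7]), np.int32(370), 10.9)
(array([ 0.4446, -0.0198]), array([317.6, 240.8]), np.int32(360), 10.7)
(array([ 0.4337, -0.1545]), array([358.4, 243.2]), np.int32(363), 11.0)
```

```bash
python3 shift.py '-0.0324 0.0352 -0.0049 0 0 0;-0.0324 0.0352 -0.0049 0 0 0;-0.005 0 0.0331 0 0 0;-0.005 0 0.0331 0 0 0;-0.005 0 0.0331 0 0 0;-0.005 0 0.0331 0 0 0;0 0 0 0 0 0;0 0 0 0 0 0';  python3 shift.py '0.0099 0 0.0015 0 0 0;0.0099 0 0.0015 0 0 0;0.0091 -0.0023 0.0014 0 0 0;0.0091 -0.0023 0.0014 0 0 0;0.0091 -0.0023 0.0014 0 0 0;0.0091 -0.0023 0.0014 0 0 0;0.0091 -0.0023 0.0014 0 0 0;0.0091 -0.0023 0.0014 0 0 0;0.0091 -0.0023 0.0014 0 0 0;0.0091 -0.0023 0.0014 0 0 0'
```

```text
time_s: 6.45
ee_pos: [0.4901, 0.0532, 0.0536]
eef_rot: [-3.141, -0.15, 1.649]
force: [0.2, 0.2, 0.5]
grip_width: 0.0439
grip_force: 0.0
time_s: 7.45
ee_pos: [0.4638, 0.1458, 0.0526]
eef_rot: [-3.142, -0.15, 1.651]
force: [0.9, -1.7, 0.5]
grip_width: 0.0441
grip_force: 0.7
```

```bash
python3 shift.py '0.012 0 0.0018 0 0 0;0.012 0 0.0018 0 0 0;0.012 0 0.0018 0 0 0;0.012 0 0.0018 0 0 0;0.012 0 0.0018 0 0 0;0.012 0 0.0018 0 0 0;0.012 0 0.0018 0 0 0;0.012 0 0.0018 0 0 0;0.012 0 0.0018 0 0 0;0.012 0 0.0018 0 0 0';  python3 shift.py '0.012 0 0.0018 0 0 0;0.011 0 0.0017 0 0 0;0 0 0 0 0 0'; python3 - <<'E'
from station import ctrl, eyes, readout
from h import *
c=eyes.camera("top")
cv2.imwrite("pics/t2.png",cv2.resize(c["pixels"][180:300,180:440],None,fx=3,fy=3))
E
```

```text
time_s: 8.45
ee_pos: [0.4543, 0.2671, 0.0527]
eef_rot: [3.142, -0.15, 1.651]
force: [0.5, -1.2, -0.3]
grip_width: 0.0441
grip_force: 0.5
time_s: 8.75
ee_pos: [0.4524, 0.2905, 0.0528]
eef_rot: [3.141, -0.15, 1.652]
force: [0.5, 0.7, -0.5]
grip_width: 0.0441
grip_force: 0.0
```

View pics/t2.png

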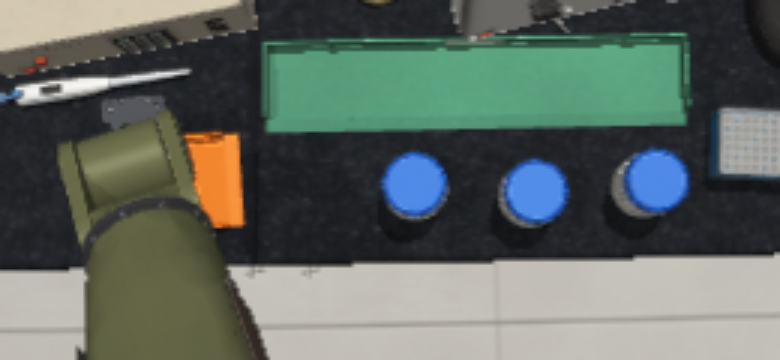

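The arm hides the canister in the orange tray; by the tool position it stands at about y=0.33. Next is the second canister, which I'll feel with a +y push.

```bash
python3 shift.py '-0.0396 0 -0.006 0 0 0;0.0066 0 -0.0443 0 0 0;0.0066 0 -0.0443 0 0 0;0.0066 0 -0.0443 0 0 0;-0.0464 -0.0047 -0.007 0 0 0;-0.0464 -0.0047 -0.007 0 0 0;-0.0464 -0.0047 -0.007 0 0 0;-0.0464 -0.0047 -0.007 0 0 0;-0.0464 -0.0047 -0.007 0 0 0;-0.0464 -0.0047 -0.007 0 0 0';  python3 shift.py '-0.0464 -0.0047 -0.007 0 0 0;0 0 0 0 0 0;0 0 0 0 0 0'; python3 - <<'E'
from station import ctrl, eyes, readout
from h import *
c=eyes.camera("top")
for o in cans(c): print(o)
cv2.imwrite("pics/t3.png",cv2.resize(c["pixels"][180:300,180:440],None,fx=3,fy=3))
E
```

```text
time_s: 9.8
ee_pos: [0.4496, -0.036, 0.1873]
eef_rot: [3.141, -0.15, 1.65]
force: [1.1, -0.3, -0.3]
grip_width: 0.0444
grip_force: 0.0
time_s: 10.1
ee_pos: [0.4489, -0.0819, 0.187]
eef_rot: [-3.142, -0.15, 1.648]
force: [0.5, -0.5, -0.2]
grip_width: 0.0438
grip_force: 0.0
(array([ 0.442, -0.288]), array([398.5, 239.8]), np.int32(366), 10.9)
(array([ 0.4451, -0.0166]), array([316.7, 240.6]), np.int32(330), 10.7)
(array([0.4468, 0.3304]), array([212.4, 242.2]), np.int32(360), 10.9)
```

```bash
python3 shift.py '-0.0066 0 0.0443 0 0 0;-0.0066 0 0.0443 0 0 0;-0.0066 0 0.0443 0 0 0;0.01 0 0.0015 0 0 0;0.008 0 0.0012 0 0 0;0.005 0 0.0007 0 0 0;0.003 0 0.0005 0 0 0;0.003 0 0.0005 0 0 0'; for i in 1 2 3; do python3 shift.py '0.003 0 0.0005 0 0 0;0.003 0 0.0005 0 0 0'; done
```

```text
time_s: 10.95
ee_pos: [0.4476, -0.0513, 0.0542]
eef_rot: [3.139, -0.149, 1.651]
force: [0.2, -1.3, 1.2]
grip_width: 0.044
grip_force: 0.8
time_s: 11.15
ee_pos: [0.4465, -0.0454, 0.053]
eef_rot: [3.141, -0.15, 1.651]
force: [0.2, -1.7, 0.9]
grip_width: 0.044
grip_force: 0.8
time_s: 11.35
ee_pos: [0.4458, -0.0392, 0.0525]
eef_rot: [3.142, -0.15, 1.651]
force: [-0.1, -1.7, 0.9]
grip_width: 0.044
grip_force: 0.8
time_s: 11.55
ee_pos: [0.4453, -0.0331, 0.0524]
eef_rot: [-3.142, -0.15, 1.651]
force: [-0.7, -1.7, 0.6]
grip_width: 0.044
grip_force: 0.8
```

The second canister is also empty at about 1.7 N, so I'll carry on into the orange tray.

```bash
python3 shift.py '0.0117 0.0026 0.0018 0 0 0;0.0117 0.0026 0.0018 0 0 0;0.0117 0.0026 0.0018 0 0 0;0.0117 0.0026 0.0018 0 0 0;0.0117 0.0026 0.0018 0 0 0;0.0117 0.0026 0.0018 0 0 0;0.0117 0.0026 0.0018 0 0 0;0.0117 0.0026 0.0018 0 0 0;0.0117 0.0026 0.0018 0 0 0;0.0117 0.0026 0.0018 0 0 0'; python3 shift.py '0.0117 0.0026 0.0018 0 0 0;0.0117 0.0026 0.0018 0 0 0'
```

```text
time_s: 12.55
ee_pos: [0.4619, 0.0878, 0.0521]
eef_rot: [3.142, -0.15, 1.651]
force: [-0.8, -1.6, 0.5]
grip_width: 0.0445
grip_force: 0.8
time_s: 12.75
ee_pos: [0.4652, 0.1118, 0.052]
eef_rot: [-3.142, -0.15, 1.651]
force: [-1.2, -1.2, 0.2]
grip_width: 0.0437
grip_force: 0.8
```

```bash
python3 shift.py '0.0117 0 0.0018 0 0 0;0.0117 0 0.0018 0 0 0;0.0117 0 0.0018 0 0 0;0.0117 0 0.0018 0 0 0;0.0117 0 0.0018 0 0 0;0.0117 0 0.0018 0 0 0;0.0117 0 0.0018 0 0 0;0.0117 0 0.0018 0 0 0;0.0117 0 0.0018 0 0 0'; python3 shift.py '-0.0396 0 -0.006 0 0 0;0.0066 0 -0.0443 0 0 0;0.0066 0 -0.0443 0 0 0;0.0066 0 -0.0443 0 0 0;-0.0464 0 -0.007 0 0 0;-0.0464 0 -0.007 0 0 0;-0.0464 0 -0.007 0 0 0;-0.0464 0 -0.007 0 0 0;0 0 0 0 0 0'
python3 - <<'E'
from station import ctrl, eyes, readout
from h import *
c=eyes.camera("top")
for o in cans(c): print(o)
cv2.imwrite("pics/t4.png",cv2.resize(c["pixels"][180:300,180:440],None,fx=3,fy=3))
E
```

```text
time_s: 13.65
ee_pos: [0.4565, 0.218, 0.0517]
eef_rot: [3.141, -0.15, 1.651]
force: [0.1, -1.4, 0.7]
grip_width: 0.0441
grip_force: 0.8
time_s: 14.55
ee_pos: [0.4752, -0.014, 0.1861]
eef_rot: [3.141, -0.149, 1.646]
force: [0.4, 0.9, -0.1]
grip_width: 0.0441
grip_force: 0.0
(array([ 0.4423, -0.2879]), array([398.5, 239.7]), np.int32(370), 10.9)
(array([ 0.4334, -0.1551]), array([358.6, 243.3]), np.int32(353), 10.8)
```

View pics/t4.png

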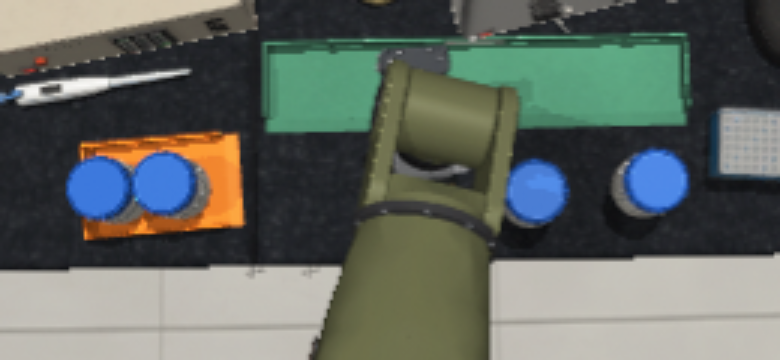

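Both empties stand in the orange tray, lids at crop pixels (100,188) and (163,183). I'll turn back to face forward for canister three.

```bash
python3 shift.py '0 0 0 -0.0224 0 0.1483;0 0 0 -0.0224 0 0.1483;0 0 0 -0.0224 0 0.1483;0 0 0 -0.0224 0 0.1483;0 0 0 -0.0224 0 0.1483;0 0 0 -0.0224 0 0.1483;0 0 0 -0.0224 0 0.1483;0 0 0 -0.0224 0 0.1483;0 0 0 -0.0224 0 0.1483;0 0 0 -0.0224 0 0.1483'; python3 shift.py '0 0 0 -0.0224 0 0.1483;-0.024 0.0352 -0.0036 0 0 0;-0.024 0.0352 -0.0036 0 0 0;-0.024 0.0352 -0.0036 0 0 0;-0.024 0.0352 -0.0036 0 0 0;0 0 0 0 0 0;0 0 0 0 0 0'
```

```text
time_s: 15.6
ee_pos: [0.4748, -0.0088, 0.1861]
eef_rot: [-3.141, -0.15, 0.146]
force: [-0.4, -1.4, 0.1]
grip_width: 0.0441
grip_force: 0.0
time_s: 16.3
ee_pos: [0.3781, -0.1508, 0.1862]
eef_rot: [-3.141, -0.151, -0.0]
force: [0.6, -0.5, 0.4]
grip_width: 0.0437
grip_force: 0.0
```

```bash
python3 shift.py '-0.005 0.001 0.0334 0 0 0;-0.005 0.001 0.0334 0 0 0;-0.005 0.001 0.0334 0 0 0;-0.005 0.001 0.0334 0 0 0;0 0 0 0 0 0;0.008 0 0.0012 0 0 0;0.005 0 0.0007 0 0 0;0.003 0 0.0005 0 0 0;0.003 0 0.0005 0 0 0'; for i in 1 2 3; do python3 shift.py '0.003 0 0.0005 0 0 0;0.003 0 0.0005 0 0 0'; done
```

```text
time_s: 17.2
ee_pos: [0.3974, -0.1548, 0.0516]
eef_rot: [-3.141, -0.149, 0.001]
force: [-7.8, 0.4, 3.6]
grip_width: 0.0443
grip_force: 4.8
time_s: 17.4
ee_pos: [0.4032, -0.155, 0.0514]
eef_rot: [-3.142, -0.149, 0.001]
force: [-7.4, 0.5, 3.0]
grip_width: 0.0437
grip_force: 4.9
time_s: 17.6
ee_pos: [0.4093, -0.1551, 0.0513]
eef_rot: [-3.142, -0.149, 0.001]
force: [-7.2, 0.5, 4.8]
grip_width: 0.0439
grip_force: 4.9
time_s: 17.8
ee_pos: [0.4154, -0.1551, 0.0513]
eef_rot: [-3.142, -0.149, 0.001]
force: [-7.9, -0.3, 3.7]
grip_width: 0.0441
grip_force: 4.8
```

About 7.5 N, so it is full. I'll push it on into the stock tray.

```bash
python3 shift.py '0.009 0 0.0013 0 0 0;0.009 0 0.0013 0 0 0;0.009 0 0.0013 0 0 0;0.009 0 0.0013 0 0 0;0.009 0 0.0013 0 0 0;0.009 0 0.0013 0 0 0;0.009 0 0.0013 0 0 0;0.009 0 0.0013 0 0 0'; python3 shift.py '0.009 0 0.0013 0 0 0;0.009 0 0.0013 0 0 0;0.009 0 0.0013 0 0 0;0.009 0 0.0013 0 0 0'
```

```text
time_s: 18.6
ee_pos: [0.4887, -0.155, 0.0512]
eef_rot: [-3.141, -0.149, 0.001]
force: [-8.4, 0.2, 4.4]
grip_width: 0.0438
grip_force: 5.4
time_s: 19.0
ee_pos: [0.5252, -0.1549, 0.0513]
eef_rot: [-3.141, -0.149, 0.001]
force: [-4.6, -0.2, -0.5]
grip_width: 0.0443
grip_force: 2.9
```

```bash
python3 shift.py '0.006 0 0.0009 0 0 0;0.004 0 0.0006 0 0 0';python3 shift.py '0.002 0 0.0003 0 0 0;0.002 0 0.0003 0 0 0'
```

```text
time_s: 19.2
ee_pos: [0.5352, -0.155, 0.0513]
eef_rot: [-3.142, -0.15, 0.001]
force: [-6.0, 0.8, 1.5]
grip_width: 0.0441
grip_force: 3.3
time_s: 19.4
ee_pos: [0.5387, -0.155, 0.0513]
eef_rot: [-3.141, -0.15, 0.001]
force: [-6.2, 0.6, 1.2]
grip_width: 0.0442
grip_force: 3.2
```

```bash
python3 shift.py '-0.01 0 -0.0015 0 0 0;-0.049 0 -0.0075 0 0 0;0.005 0 -0.0334 0 0 0;0.005 0 -0.0334 0 0 0;0.005 0 -0.0334 0 0 0;0.005 0 -0.0334 0 0 0;-0.0226 0.033 -0.0034 0 0 0;-0.0226 0.033 -0.0034 0 0 0;-0.0226 0.033 -0.0034 0 0 0;-0.0226 0.033 -0.0034 0 0 0'; python3 shift.py '-0.005 0 0.0334 0 0 0;-0.005 0 0.0334 0 0 0;-0.005 0 0.0334 0 0 0;-0.005 0 0.0334 0 0 0;0 0 0 0 0 0;0 0 0 0 0 0'; python3 - <<'E'
from station import ctrl, eyes, readout
from h import *
c=eyes.camera("top")
for o in cans(c): print(o)
E
```

```text
time_s: 20.4
ee_pos: [0.3865, -0.2883, 0.1869]
eef_rot: [3.14, -0.152, 0.001]
force: [0.5, -0.1, 0.1]
grip_width: 0.0438
grip_force: 0.0
time_s: 21.0
ee_pos: [0.3879, -0.2874, 0.0523]
eef_rot: [3.141, -0.151, 0.001]
force: [-0.7, 0.3, 0.8]
grip_width: 0.0442
grip_force: 0.0
(array([ 0.5761, -0.1548]), array([357. , 200.8]), np.int32(353), 10.7)
(array([ 0.4445, -0.2868]), array([398.1, 239. ]), np.int32(340), 10.9)
```

```bash
python3 shift.py '0.008 0 0.0012 0 0 0;0.005 0 0.0007 0 0 0;0.003 0 0.0005 0 0 0;0.003 0 0.0005 0 0 0'; for i in 1 2; do python3 shift.py '0.003 0 0.0005 0 0 0;0.003 0 0.0005 0 0 0'; done
```

```text
time_s: 21.45
ee_pos: [0.4072, -0.2875, 0.0518]
eef_rot: [3.141, -0.15, 0.001]
force: [-6.5, -2.6, 1.8]
grip_width: 0.0441
grip_force: 3.6
time_s: 21.65
ee_pos: [0.4129, -0.2872, 0.0514]
eef_rot: [-3.141, -0.149, 0.001]
force: [-7.3, 0.0, 3.8]
grip_width: 0.0443
grip_force: 6.0
time_s: 21.85
ee_pos: [0.4189, -0.287, 0.0513]
eef_rot: [-3.141, -0.149, 0.001]
force: [-8.0, -0.2, 4.2]
grip_width: 0.0441
grip_force: 5.8
```

Full as well. It goes into the stock tray too.

```bash
python3 shift.py '0.009 -0.0006 0.0013 0 0 0;0.009 -0.0006 0.0013 0 0 0;0.009 -0.0006 0.0013 0 0 0;0.009 -0.0006 0.0013 0 0 0;0.009 -0.0006 0.0013 0 0 0;0.009 -0.0006 0.0013 0 0 0;0.009 -0.0006 0.0013 0 0 0;0.009 -0.0006 0.0013 0 0 0'; python3 shift.py '0.009 0 0.0013 0 0 0;0.009 0 0.0013 0 0 0;0.009 0 0.0013 0 0 0;0.009 0 0.0013 0 0 0;0.006 0 0.0009 0 0 0';python3 shift.py '0.003 0 0.0005 0 0 0;0.002 0 0.0003 0 0 0'
```

```text
time_s: 22.65
ee_pos: [0.4917, -0.2822, 0.0516]
eef_rot: [-3.141, -0.148, 0.001]
force: [-2.4, -0.6, -2.1]
grip_width: 0.0439
grip_force: 3.0
time_s: 23.15
ee_pos: [0.5344, -0.282, 0.0516]
eef_rot: [-3.141, -0.148, 0.001]
force: [-5.1, -0.3, -0.5]
grip_width: 0.0441
grip_force: 3.5
time_s: 23.35
ee_pos: [0.5392, -0.2821, 0.0516]
eef_rot: [-3.141, -0.149, 0.001]
force: [-5.7, 1.1, -0.1]
grip_width: 0.044
grip_force: 3.5
```

Now back off, rise, move to the side and check everything.

```bash
python3 shift.py '-0.01 0 -0.0015 0 0 0;-0.049 0 -0.0075 0 0 0;0.005 0 -0.0334 0 0 0;0.005 0 -0.0334 0 0 0;0.005 0 -0.0334 0 0 0;0.005 0 -0.0334 0 0 0;-0.04 0.02 -0.006 0 0 0;-0.04 0.02 -0.006 0 0 0;-0.03 0.02 -0.0045 0 0 0;0 0 0 0 0 0'; python3 - <<'E'
from station import ctrl, eyes, readout
from h import *
c=eyes.camera("top")
for o in cans(c): print(o)
cv2.imwrite("pics/t5.png",cv2.resize(c["pixels"][170:290,190:460],None,fx=2.9,fy=2.9,interpolation=cv2.INTER_CUBIC))
hs=[np.array(x,float) for x in()]
m=cv2.inRange(cv2.cvtColor(c["pixels"],cv2.COLOR_BGR2HSV),(100,140,90),(125,255,255)); m[:,:190]=0; m[:,270:]=0; m[:215]=0; m[265:]=0
d=cv2.distanceTransform(m,cv2.DIST_L2,5)
for _ in range(2):
    v,l,mx,p=*[0]*0,*cv2.minMaxLoc(d)
    p=p; val=l
    print(p,round(l,1),ray(c,p,.112)[0][:2].round(4)); cv2.circle(d,p,14,0,-1)
s=eyes.camera("scene"); cv2.imwrite("pics/s5.png",s["pixels"])
E
```

```text
time_s: 24.35
ee_pos: [0.3656, -0.3441, 0.1874]
eef_rot: [3.14, -0.151, -0.003]
force: [0.1, -0.8, 0.6]
grip_width: 0.044
grip_force: 0.0
(array([ 0.5761, -0.1548]), array([357. , 200.8]), np.int32(353), 10.7)
(array([ 0.5763, -0.2808]), array([394.4, 199.9]), np.int32(350), 10.6)
(212, 242) 10.2 [0.4474 0.3316]
(234, 241) 10.0 [0.4494 0.2581]
```

View pics/t5.png

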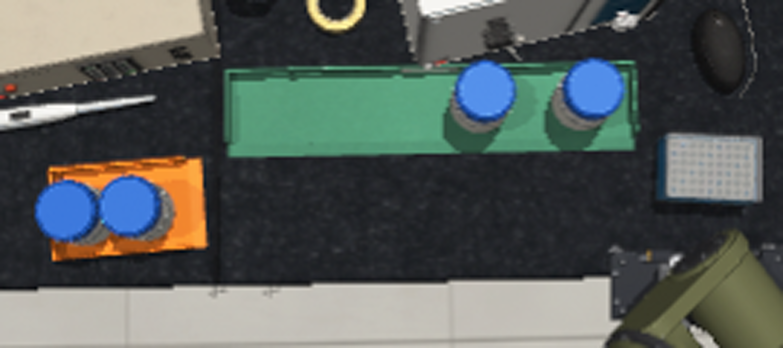

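View pics/s5.png

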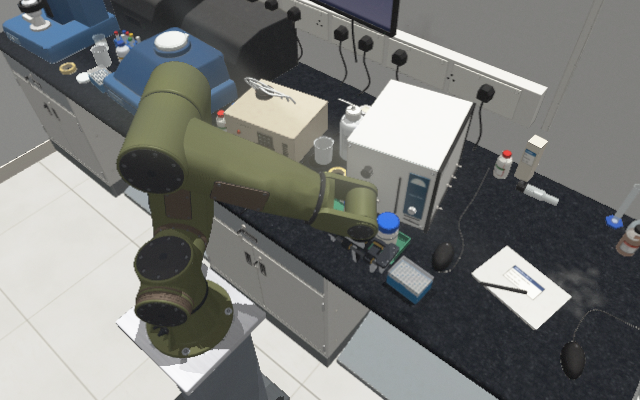

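The top view shows two canisters upright in each tray, and the bystanders untouched. The stock canisters clear the bevel by only about 5 mm by measurement, so I'll seat each one a little further toward the rear wall.

```bash
python3 shift.py '0.0377 -0.021 0.0057 0 0 0;0.0377 -0.021 0.0057 0 0 0;0.0377 -0.021 0.0057 0 0 0;-0.005 0 0.0334 0 0 0;-0.005 0 0.0334 0 0 0;-0.005 0 0.0334 0 0 0;-0.005 0 0.0334 0 0 0;0 0 0 0 0 0;0.02 0 0.003 0 0 0;0.02 0 0.003 0 0 0'; python3 shift.py '0.01 0 0.0015 0 0 0;0.004 0 0.0006 0 0 0;0.002 0 0.0003 0 0 0;0.002 0 0.0003 0 0 0'
```

```text
time_s: 25.45
ee_pos: [0.5249, -0.279, 0.0537]
eef_rot: [3.141, -0.152, 0.001]
force: [0.0, -1.9, 0.8]
grip_width: 0.044
grip_force: 0.0
time_s: 25.85
ee_pos: [0.5409, -0.2794, 0.0524]
eef_rot: [3.141, -0.149, 0.001]
force: [-4.9, -1.5, 0.4]
grip_width: 0.0441
grip_force: 2.9
```

```bash
for i in 1 2 3; do python3 shift.py '0.002 0 0.0003 0 0 0' | grep -E "ee_pos|force"; done
```

```text
ee_pos: [0.5429, -0.2794, 0.0524]
force: [-5.0, -2.5, 0.5]
grip_force: 2.7
ee_pos: [0.5449, -0.2794, 0.0524]
force: [-5.5, -1.9, 0.5]
grip_force: 2.5
ee_pos: [0.5466, -0.2794, 0.0523]
force: [-13.7, -4.0, 3.0]
grip_force: 7.5
```

The wall is found at TCP x≈0.546. Same for the other one, stopping just short.

```bash
python3 shift.py '-0.01 0 -0.0015 0 0 0;-0.049 0 -0.0075 0 0 0;0.005 0 -0.0334 0 0 0;0.005 0 -0.0334 0 0 0;0.005 0 -0.0334 0 0 0;0.005 0 -0.0334 0 0 0;0 -0.042 0 0 0 0;0 -0.042 0 0 0 0;0 -0.042 0 0 0 0;0 0 0 0 0 0'; python3 shift.py '-0.005 0 0.0334 0 0 0;-0.005 0 0.0334 0 0 0;-0.005 0 0.0334 0 0 0;-0.005 0 0.0334 0 0 0;0 0 0 0 0 0;0.02 0 0.003 0 0 0;0.02 0 0.003 0 0 0;0.008 0 0.0012 0 0 0'
```

```text
time_s: 27.15
ee_pos: [0.4869, -0.1496, 0.1876]
eef_rot: [-3.141, -0.151, 0.004]
force: [0.1, -0.6, -0.5]
grip_width: 0.0439
grip_force: 0.0
time_s: 27.95
ee_pos: [0.5379, -0.1539, 0.054]
eef_rot: [3.141, -0.153, 0.001]
force: [-4.7, -1.7, 1.7]
grip_width: 0.0442
grip_force: 2.3
```

```bash
python3 shift.py '0.003 0 0.0005 0 0 0;0.002 0 0.0003 0 0 0'; python3 shift.py '-0.01 0 -0.0015 0 0 0;-0.049 0 -0.0075 0 0 0;0.005 0 -0.0334 0 0 0;0.005 0 -0.0334 0 0 0;0.005 0 -0.0334 0 0 0;0.005 0 -0.0334 0 0 0;-0.04 0.02 -0.006 0 0 0;-0.04 0.02 -0.006 0 0 0;-0.03 0.03 -0.0045 0 0 0;0 0 0 0 0 0';  python3 shift.py '0 0.03 0 0 0 0;0 0.03 0 0 0 0;0 0.03 0 0 0 0;0 0 0 0 0 0;0 0 0 0 0 0'; python3 - <<'E'
from station import ctrl, eyes, readout
from h import *
c=eyes.camera("top")
for o in cans(c): print(o)
cv2.imwrite("pics/t6.png",cv2.resize(c["pixels"][100:290,190:460],None,fx=2.9,fy=2.9,interpolation=cv2.INTER_CUBIC))
E
```

```text
time_s: 28.15
ee_pos: [0.5406, -0.1537, 0.0526]
eef_rot: [3.141, -0.149, 0.001]
force: [-6.3, -1.7, 2.8]
grip_width: 0.0442
grip_force: 3.6
time_s: 29.15
ee_pos: [0.3671, -0.2253, 0.1874]
eef_rot: [3.141, -0.151, -0.003]
force: [0.2, 0.3, 0.3]
grip_width: 0.044
grip_force: 0.0
time_s: 29.65
ee_pos: [0.3701, -0.3129, 0.1868]
eef_rot: [-3.141, -0.15, 0.0]
force: [0.4, 0.5, -0.1]
grip_width: 0.044
grip_force: 0.0
(array([ 0.5829, -0.2782]), array([393.6, 198. ]), np.int32(355), 10.6)
(array([ 0.578 , -0.1541]), array([356.8, 200.2]), np.int32(350), 10.7)
```

View pics/t6.png

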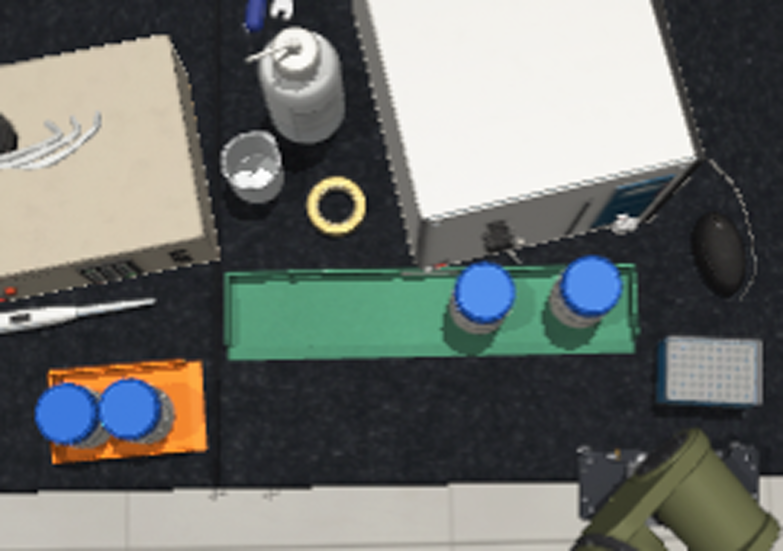

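All four canisters stand upright and wholly inside: two in the stock tray at crop pixels (484,293) and (590,286), two in the orange tray at (68,414) and (130,410). The bystanders haven't moved.

```bash
python3 -c "
from station import ctrl, eyes, readout
print(ctrl.hand_in())"
```

```text
the job is handed in; nothing more can be done
None
```

I handed the job in at about 30 s: the two full canisters (about 7–8 N to slide) are in the green stock tray and the two empties (about 1.5 N) in the orange tray, all upright, with the tip box, pipette and beaker left alone; no verdict was returned.

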